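Hold a table-number stand in the jig for its new number plate

ROBOT

A 7-joint arm with a two-finger parallel gripper is mounted at the origin on the work surface; the furniture and walls round the work are solid. World frame = base frame: x ahead of the robot, y to its left, z up, the work surface at z = 0. Lengths are in m, angles in rad, forces in N, time in s.
With the tool pointing down it reaches from about 0.4 to 0.85 m from the base axis. Payload 4.5 kg.
Tool frame: the origin (TCP) lies between the finger pads; the fingertips stand 19 mm ahead of it and the grasp point (between the pads) is the TCP; z points along the fingers, y is the line along which they close (so a half turn about z gives the same grasp; the last joint's range is limited). The gripper opens to 85 mm and grips with 20 to 120 N. Pads are 22 mm wide; open, the fingers measure 114 mm over their backs; the gripper's body (76 mm by 85 mm) begins 54 mm behind the grasp point. The pads swing forward as they close: fully open they stand 13 mm farther back than shut.
Start: joints at [1.302, 0.689, -0.195, 1.565, 0.157, 0.902, -0.215], TCP at [0.186, -0.597, 0.25] pointing down, gripper open.
Joint ranges: [-3.01, 3.01], [-0.46, 2.08], [-1.47, 1.51], [0.13, 2.56], [-1, 4.14], [0.04, 2.09], [-2.66, 2.66]. Speed limits (rad/s): [2.57, 2.57, 3.14, 3.14, 3.14, 3.14, 3.14].

INTERFACE

Orientations are given as a rotation vector (axis times angle).
In Python, from workcell import sensors, imaging, manip gives the robot as it stands.
- The arm moves only by the tool drive_tool, never from a script. Its argument "steps" is one flat list of numbers, 7 for each row, row after row: the shift along the tool's x, y, z scaled (see below), then the turn, a rotation vector about the tool's x, y, z scaled (see below), then the opening, from 0 (shut) to 1 (fully open). A call has 1 to 5 rows; each row is the pose to reach, as a shift and turn from the pose commanded when the call began, along the tool's axes at that moment, turning the shorter way round; what a row does not reach only later rows make up. The controller multiplies each number of a shift by 10 cm and each number of a turn by 360 degrees. A row lasts 1/12 s, in which the tool goes at most 41.7 mm and 7.16 degrees, less where a joint would pass 70% of its speed; a pose out of reach is approached as far as the arm can. A call with a number of a shift or a turn outside -1 to 1 is refused whole. A call with a gripper value outside its range is refused whole. The fingers move at their own pace and stop on an object; the grip force is fixed at half the most. Time passes only in rows, so rows that repeat a pose let the fingers close. It gives the time, the measured TCP pose, the force, the opening and the grip force at its end, in the units of the state.
- sensors.get_obs(): the state, without advancing time (a new reading comes with each control period).
- imaging.grab_frame(name): name is "scene" or "top" or "wrist"; returns the picture (420x560x3 uint8, blue, green, red); there is no depth.
- imaging.get_calibration(name): a dict with "fx", "fy", "cx", "cy" (pixels), "origin" and "rotation" of the camera in the world. Camera axes: x right, y up, looking along -z (the intrinsics and any distortion apply to the point x, -y, -z); pixel columns grow to the right and rows downward; lengths in m; the calibration is good to about 2 mm. The wrist camera is an equidistant fisheye: a pixel r from the principal point sees the ray r / f radians off the axis. A picture is of the moment at which its call begins: read the wrist's pose just before it. get_calibration takes no time and is no camera call; for the wrist camera it gives the pose at the moment of the call.
- manip.finish_job(): hands the job in; it is judged then, once.
The state is a dict: "time_s": time; "qpos": joint angles; "dq": joint speeds; "effort": joint torques, N m; "ee_pos": TCP position; "ee_rot": TCP orientation; "contact_force": force on the tool from outside, world axes, zero at the start; "wrist_torque": the same for the moment, N m; "gripper_width": finger opening in m; "gripper_force": force on a finger pad.
Only numpy, scipy, OpenCV 4.12 (cv2) and the standard library are available. Lean on these libraries where they do the work, as an engineer would, in place of code of your own. Each camera call takes 0.05 s, during which the arm holds its last target. There are 200 camera calls.

TASK

Lift the wooden table-number stand onto the raised bed of the holding jig with its back to the fence, its left end up against the low stop, and let go of it. Then push on it with the fingers so that it is pressed down on the bed and squarely back against the fence at the same time, firmly (some 10 N each way) so that a plate can be screwed on, and finish while still holding that push. Leave the shot glass standing where it is.

Things in the scene. Friction and masses are not known exactly. Their poses are not given: they have to be found in the camera images.
- number_stand: loose wooden table-number stand, 0.14 kg, 56 (x) x 64 (y) x 46 (z) mm; origin: centre of underside. +x: back, upright. Flat top with a thin groove from x +4 to +28. Front upright to z 14, then a 45 degree slope from (x -28, z 14) to (x +4, z 46). Ends (y +-32) flat: grip across them near x +6, fingertips 18 mm above the underside to clear the jig's stop
- stand_corner (a point): point on the stand: its lower corner at the back of its left (+y) end, at (+28, +32, 0) mm from its origin; same axes as the stand
- jig: wooden holding jig that does not move (suction feet): raised bed, fence behind, low stop at the left end. Origin: on the table, under the centre of the bed. +x points from the bed to the fence, away from the robot; +y to the stop, the robot's left; z up
- jig_bed: the flat bed of the jig, its top 30 mm above the table, x from -35 to +35 mm, y from -80 to +80 mm; same origin and axes as the jig
- jig_fence: the fence: upright board along the whole back of the bed, face at x = +35 mm, 18 mm thick, its top 30 mm above the bed; same origin and axes as the jig
- jig_corner (a point): inner corner of the jig, where bed top, fence face and stop face meet, at (+35, +62, +30) mm from the jig's origin, same axes. The stop is a low strip across the bed, face at y = +62 mm, 18 mm thick, top 12 mm above the bed. The stand is home when its corner point lies here
- shot_glass: empty shot glass, 49 mm wide, 59 mm high, upright; origin: centre of its underside; leave alone
Not all that is in view belongs to the job. Several things have the shape of the number_stand; the one meant has the colours described above.

How it is judged:
By the outcome, as a careful person would: the job done as asked, in the order asked, and still so for the second after the job is handed in, while the arm keeps its last pose, push and grip.
It also fails if it takes over 51 s, if anything falls off the work surface, if the arm or the gripper's body presses on something with over 40 N, if the wrist force passes 120 N, or if a joint passes its speed limit or range.

## Working session

There is one attempt and no reset: what is moved stays moved. The work goes in short steps, Python scripts to look and compute and a tool call to move; the robot and the scene stay as the last step left them, time stands still between calls to the robot, and variables do not carry over. Pictures are saved under pics/ and viewed, at most 10 in all, crops included, and the job is handed in when it is done.

Besides the shell and the picture viewer there is one more tool, called after "Request:" as a command line: name --argument value ..., lists and objects as JSON in quotes. drive_tool: Moves the arm, as the interface text tells. Its arguments: {"type":"object","properties":{"steps":{"type":"array","items":{"type":"number","minimum":-1,"maximum":1}}},"required":["steps"]}

```bash
mkdir -p pics; ls
python3 - <<'E'
from workcell import sensors, imaging
import cv2
o=sensors.get_obs();print({k:o[k] for k in('time_s','ee_pos','ee_rot','contact_force','gripper_width')})
for n in('scene','top'):
    cv2.imwrite(f'pics/{n}0.png',imaging.grab_frame(n)); print(n,imaging.get_calibration(n))
E
```

```text
pics
{'time_s': 0.0, 'ee_pos': array([ 0.18612987, -0.59595843,  0.24945569]), 'ee_rot': array([-3.10375953e+00, -4.73704609e-01,  6.93753556e-04]), 'contact_force': array([-0.58411971,  0.16510932,  0.04246129]), 'gripper_width': 0.08529799184906889}
scene {'fx': 522.6803836333796, 'fy': 522.6803836333796, 'cx': 277.60107938460334, 'cy': 203.2479956714535, 'origin': array([-0.25874852, -0.57984503,  0.57015199]), 'rotation': array([ 0.94784693, -0.48033721, -0.81224171])}
top {'fx': 391.95704673295097, 'fy': 391.95704673295097, 'cx': 281.3110575176173, 'cy': 208.23735049923454, 'origin': array([ 0.38075736, -0.0536592 ,  0.91687842]), 'rotation': array([ 0.07166295, -0.05546235, -1.57290222])}
```

View pics/scene0.png

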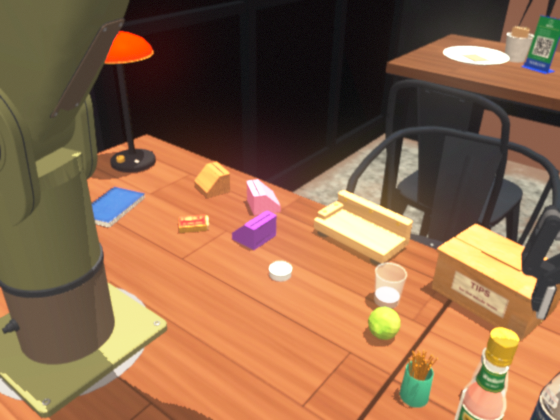

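View pics/top0.png

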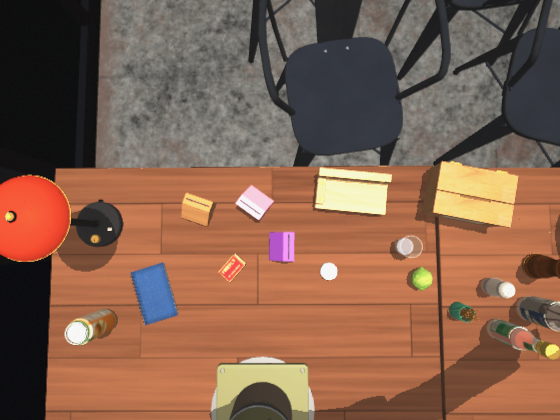

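Candidates with the stand's shape: orange-wood one at scene (212,180)/top (197,209); pink at scene (262,197)/top (255,203); purple at scene (256,230)/top (282,247). The wooden one fits the description. Jig is at top (353,192), glass at top (408,246). I'll check with a close crop.

```bash
cat > h.py <<'E'
import numpy as np, cv2
from scipy.spatial.transform import Rotation as R
from workcell import sensors, imaging
def ray(c,px):
    px=np.atleast_2d(px).astype(float)
    d=np.c_[(px[:,0]-c['cx'])/c['fx'],-(px[:,1]-c['cy'])/c['fy'],-np.ones(len(px))]
    return d@R.from_rotvec(c['rotation']).as_matrix().T
def plane(c,px,z):
    d=ray(c,px); o=np.array(c['origin']); return o+d*((z-o[2])/d[:,2])[:,None]
def proj(c,P):
    p=(np.atleast_2d(P)-c['origin'])@R.from_rotvec(c['rotation']).as_matrix()
    return np.c_[c['cx']+c['fx']*p[:,0]/-p[:,2],c['cy']-c['fy']*p[:,1]/-p[:,2]]
E
python3 - <<'E'
import cv2,numpy as np
t=cv2.imread('pics/top0.png');s=cv2.imread('pics/scene0.png')
def crop(i,x,y,w,h,k): return cv2.resize(i[y:y+h,x:x+w],None,fx=k,fy=k,interpolation=cv2.INTER_CUBIC)
a=crop(t,175,185,50,50,6);b=crop(s,187,155,50,50,6)
c=crop(t,310,160,90,60,4);d=crop(s,305,185,110,75,4)[:240]
z=np.zeros((540,800,3),np.uint8);z[:300,:300]=a;z[:300,300:600]=b;z[300:540,:360]=c;z[300:540,360:800]=d
cv2.imwrite('pics/crop0.png',z)
E
```

```text
(no output)
```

View pics/crop0.png

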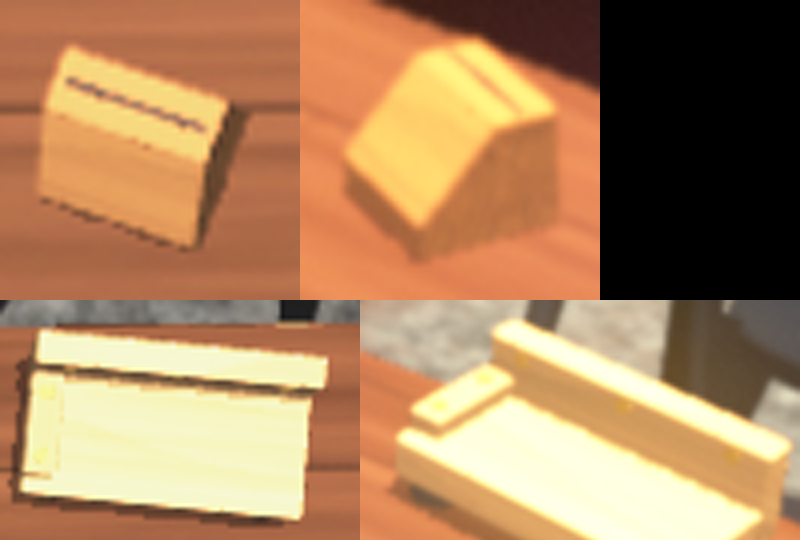

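The crop shows the plain wooden stand with groove, slope facing the robot (chosen), and the jig with its fence at the far side and its stop at the left.

Run:
```python
from h import *
np.set_printoptions(precision=4,suppress=True)
c=imaging.get_calibration('top');s=imaging.get_calibration('scene')
k=lambda p,x,y,f:(np.array(p,float)+.5)/f-.5+[x,y]
A=plane(c,k([(68,45),(230,97),(205,160),(50,108)],175,185,6),.046)
B=plane(c,k([(40,195),(195,248)],175,185,6),.014)
J=plane(c,k([(38,30),(328,57),(325,88),(35,66)],310,160,4),.060)
K=plane(c,k([(20,192),(300,220)],310,160,4),.030)
print(A,B,J,K)
L=np.linalg.norm
print('stand',[L(A[1]-A[0]),L(A[2]-A[1]),L(A[3]-A[2]),L(A[0]-A[3]),L(B[1]-B[0])],'jig',[L(J[1]-J[0]),L(J[2]-J[1]),L(J[0]-J[3]),L(K[1]-K[0])])
ang=lambda a,b:np.degrees(np.arctan2(*(np.array(a)-b)[[1,0]]))-90
print('yaw st',ang(A[0],A[1]),ang(A[3],A[2]),ang(B[0],B[1]),'jig',ang(J[0],J[1]),ang(J[3],J[2]),ang(K[0],K[1]))
# scene check
print(plane(s,k([(455,38),(555,105),(500,125),(420,50)],137,155,6),.046), plane(s,k([(420,225)],137,155,6),.014))
print(plane(c,[(409,246)],.0))
```

```text
[[0.4885 0.1691 0.046 ]
 [0.4687 0.1082 0.046 ]
 [0.4452 0.1172 0.046 ]
 [0.4648 0.1754 0.046 ]] [[0.4343 0.1871 0.014 ]
 [0.4136 0.1269 0.014 ]] [[ 0.5411 -0.1287  0.06  ]
 [ 0.5253 -0.2881  0.06  ]
 [ 0.5081 -0.286   0.06  ]
 [ 0.521  -0.1269  0.06  ]] [[ 0.4538 -0.1202  0.03  ]
 [ 0.4374 -0.2782  0.03  ]]
stand [np.float64(0.06400924542483138), np.float64(0.02519876966113326), np.float64(0.061391668784371495), np.float64(0.024460502824456897), np.float64(0.06356897166149837)] jig [np.float64(0.16015670562187673), np.float64(0.01733772390676173), np.float64(0.020166952937769787), np.float64(0.15884007629155172)]
yaw st -17.974710400339504 -18.661005507368785 -18.9142968909576 jig -5.653020916606735 -4.6364928575294755 -5.938452164191318
[[0.4852 0.1774 0.046 ]
 [0.4695 0.1123 0.046 ]
 [0.4457 0.1168 0.046 ]
 [0.4696 0.1802 0.046 ]] [[0.4154 0.1288 0.014 ]]
[[ 0.3661 -0.3404  0.    ]]
```

```bash
cat >> h.py <<'E'
def goal(yaw): # tool down, tool y along stand/jig -y or +y ; yaw in deg = heading of tool x
    c,s=np.cos(np.radians(yaw)),np.sin(np.radians(yaw))
    return np.array([[c,s,0],[s,-c,0],[0,0,-1.]])
def delta(pos,yaw,cur=None):
    o=sensors.get_obs(); p,r=(o['ee_pos'],o['ee_rot']) if cur is None else cur
    M=R.from_rotvec(r).as_matrix()
    return (M.T@(np.array(pos)-p)/.1).round(4),(R.from_matrix(M.T@goal(yaw)).as_rotvec()/(2*np.pi)).round(4)
def st():
    o=sensors.get_obs();M=R.from_rotvec(o['ee_rot']).as_matrix()
    print('t',o['time_s'],'p',o['ee_pos'].round(4),'yaw',np.degrees(np.arctan2(M[1,0],M[0,0])).round(2),'zax',M[:,2].round(4),'F',o['contact_force'].round(1),'w',round(float(o['gripper_width']),4),'gf',o['gripper_force'],'q6',o['qpos'][6].round(2))
E
python3 - <<'E'
from h import *
st()
print(delta([.45,-.25,.25],-18.5),delta([.4575,.1457,.25],-18.5))
E
```

```text
t 0.1 p [ 0.1862 -0.596   0.2495] yaw 17.36 zax [-6.0e-04  1.6e-03 -1.0e+00] F [0.2 0.8 0.4] w 0.0854 gf 0.0 q6 -0.22
(array([ 3.5504e+00, -2.5157e+00, -7.0000e-04]), array([-0.0003,  0.0001,  0.0996])) (array([ 4.8024e+00, -6.2702e+00,  5.6000e-03]), array([-0.0003,  0.0001,  0.0996]))
```

Request:
drive_tool --steps '[1,-0.6,0,0,0,0,1,1,-0.6,0,0,0,0,1,1,-0.6,0,0,0,0,1,1,-0.6,0,0,0,0,1]'

```text
time_s: 0.43
ee_pos: [0.2712, -0.5024, 0.2502]
ee_rot: [-3.098, -0.492, -0.008]
contact_force: [1.3, 0.1, 0.3]
gripper_width: 0.0854
gripper_force: 0.0
```

Request:
drive_tool --steps '[1,-0.6,0,0,0,0,1,1,-0.6,0,0,0,0,1,1,-0.6,0,0,0,0,1,1,-0.6,0,0,0,0,1]'

```text
time_s: 0.77
ee_pos: [0.3481, -0.4153, 0.2503]
ee_rot: [-3.098, -0.493, -0.008]
contact_force: [0.6, -0.2, 0.3]
gripper_width: 0.0854
gripper_force: 0.0
```

Request:
drive_tool --steps '[1,-0.6,0,0,0,0,1,1,-0.6,0,0,0,0,1,1,-0.6,0,0,0,0,1,1,-0.6,0,0,0,0,1]'

```text
time_s: 1.1
ee_pos: [0.4254, -0.328, 0.2503]
ee_rot: [-3.099, -0.493, -0.008]
contact_force: [1.1, 1.1, 0.3]
gripper_width: 0.0854
gripper_force: 0.0
```

Request:
drive_tool --steps '[0.5,-1,0,0,0,0,1,0.5,-1,0,0,0,0,1,0.5,-1,0,0,0,0,1,0.5,-1,0,0,0,0,1]'

```text
time_s: 1.43
ee_pos: [0.4382, -0.2181, 0.2502]
ee_rot: [-3.099, -0.489, -0.001]
contact_force: [0.2, 0.1, 0.1]
gripper_width: 0.0853
gripper_force: 0.0
```

Request:
drive_tool --steps '[0.5,-1,0,0,0,0,1,0.5,-1,0,0,0,0,1,0.5,-1,0,0,0,0,1,0.5,-1,0,0,0,0,1]'

```text
time_s: 1.77
ee_pos: [0.4562, -0.1084, 0.2503]
ee_rot: [-3.1, -0.489, -0.002]
contact_force: [0.7, 0.5, -0.1]
gripper_width: 0.0856
gripper_force: 0.0
```

Request:
drive_tool --steps '[0.5,-1,0,0,0,0,1,0.5,-1,0,0,0,0,1,0.5,-1,0,0,0,0,1,0.5,-1,0,0,0,0,1]'

```text
time_s: 2.1
ee_pos: [0.4744, 0.0019, 0.2504]
ee_rot: [-3.1, -0.488, -0.004]
contact_force: [-0.1, -0.2, 0.2]
gripper_width: 0.0856
gripper_force: 0.0
```

Run:
```python
from h import *
st(); print(sensors.get_obs()['qpos'])
print(delta([.4575,.1457,.15],-18.5))
```

```text
t 2.1 p [0.4744 0.0019 0.2504] yaw 17.91 zax [ 0.002  0.004 -1.   ] F [-0.1 -0.2  0.2] w 0.0856 gf 0.0 q6 -1.46
[-0.01340798  0.49552043 -0.12897913  2.00941895  0.09642462  0.63985078
 -1.46249241]
(array([ 0.2784, -1.4168,  1.0093]), array([-0.0006, -0.0003,  0.1011]))
```

Request:
drive_tool --steps '[0.28,-1,0.3,0,0,0.02,1,0.28,-1,0.5,0,0,0.04,1,0.28,-1,0.5,0,0,0.06,1,0.28,-1,0.5,0,0,0.08,1,0.28,-1,0.5,0,0,0.099,1]'

```text
time_s: 2.52
ee_pos: [0.4694, 0.1003, 0.199]
ee_rot: [3.1, -0.503, -0.003]
contact_force: [-0.1, -1.6, 0.0]
gripper_width: 0.0857
gripper_force: 0.0
```

Run:
```python
from h import *
st(); print(delta([.4575,.1457,.10],-18.5))
```

```text
t 2.5167 p [0.4694 0.1003 0.199 ] yaw -18.42 zax [-2.3e-03 -6.0e-04 -1.0e+00] F [-0.1 -1.6  0. ] w 0.0857 gf 0.0 q6 -2.1
(array([-0.2539, -0.3942,  0.9905]), array([0.0002, 0.0003, 0.0002]))
```

Request:
drive_tool --steps '[-0.25,-0.39,0.35,0,0,0,1,-0.25,-0.39,0.6,0,0,0,1,-0.25,-0.39,0.6,0,0,0,1,-0.25,-0.39,0.6,0,0,0,1]'

```text
time_s: 2.85
ee_pos: [0.4574, 0.1433, 0.1389]
ee_rot: [3.099, -0.497, -0.006]
contact_force: [-0.0, -0.7, 0.4]
gripper_width: 0.0853
gripper_force: 0.0
```

Run:
```python
from h import *
st(); print(delta([.4575,.1457,.037],-18.5))
c=imaging.get_calibration('wrist');print(c)
cv2.imwrite('pics/w1.png',imaging.grab_frame('wrist'))
```

```text
t 2.85 p [0.4574 0.1433 0.1389] yaw -18.24 zax [-0.0039 -0.0023 -1.    ] F [-0.  -0.7  0.4] w 0.0853 gf 0.0 q6 -2.16
(array([-0.0036, -0.0268,  1.0189]), array([0.0005, 0.0005, 0.0007]))
{'fx': 325.19226210127806, 'fy': 325.19226210127806, 'cx': 279.52203911252803, 'cy': 214.89639877679045, 'origin': array([0.53465582, 0.11795693, 0.26324311]), 'rotation': array([-0.22265724,  0.30449372, -1.86986389])}
```

View pics/w1.png

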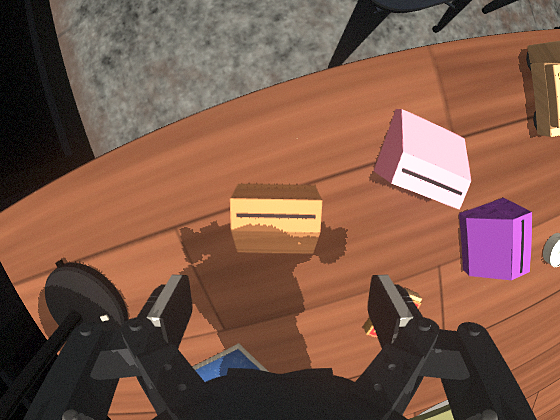

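The wrist view shows the wooden stand between the fingers: top back edge from about (231,199) to (322,199), groove at row 216. Fix its position from this.

```bash
cat >> h.py <<'E'
def fray(c,px):
    px=np.atleast_2d(px).astype(float);u=(px[:,0]-c['cx'])/c['fx'];v=(px[:,1]-c['cy'])/c['fy'];t=np.hypot(u,v);k=np.sin(t)/np.maximum(t,1e-9)
    return np.c_[u*k,-v*k,-np.cos(t)]@R.from_rotvec(c['rotation']).as_matrix().T
def fplane(c,px,z):
    d=fray(c,px);o=np.array(c['origin']);return o+d*((z-o[2])/d[:,2])[:,None]
E
python3 - <<'E'
from h import *
np.set_printoptions(precision=4,suppress=True)
c=imaging.get_calibration('wrist');i=cv2.imread('pics/w1.png')
P=fplane(c,[(231,199),(322,199)],.046);Q=fplane(c,[(231,185),(321,184)],.0)
print(P,Q,np.linalg.norm(P[1]-P[0]))
d=P[0]-P[1];print('yaw',np.degrees(np.arctan2(d[1],d[0]))-90)
x=np.array([d[1],-d[0],0])/np.linalg.norm(d);print('grasp',P.mean(0)-.022*x)
for col in (250,276,300): print(col,cv2.cvtColor(i,cv2.COLOR_BGR2HSV)[180:260:4,col,2])
st()
E
```

```text
[[0.4882 0.1687 0.046 ]
 [0.4681 0.1079 0.046 ]] [[0.4898 0.1752 0.    ]
 [0.4668 0.1032 0.    ]] 0.06396481183841332
yaw -18.3354800568966
grasp [0.4573 0.1452 0.046 ]
250 [179 137 131 133 129 255 254 254 255  82 254 187 201 168 161 153 160 162
 142 113]
276 [183 119 124 138 131 255 254 254 255  97 255 255 251 172 165 159 159 165
 171 107]
300 [184 149 132 137 130 255 254 254 255 100 255 254 254 244 237 160 181 160
 165 108]
t 2.9 p [0.4586 0.1426 0.1402] yaw -18.36 zax [-0.0008 -0.0017 -1.    ] F [ 0.5 -0.1  0.1] w 0.0852 gf 0.0 q6 -2.16
```

Request:
drive_tool --steps '[-0.01,-0.03,0.4,0,0,0,1,-0.01,-0.03,0.75,0,0,0,1,-0.01,-0.03,1,0,0,0,1,-0.01,-0.03,1,0,0,0,1,-0.01,-0.03,1,0,0,0,1]'

```text
time_s: 3.32
ee_pos: [0.4591, 0.1458, 0.0411]
ee_rot: [3.1, -0.503, 0.001]
contact_force: [0.3, 0.6, 0.8]
gripper_width: 0.0856
gripper_force: 0.0
```

Request:
drive_tool --steps '[0,0,0.03,0,0,0,0,0,0,0.03,0,0,0,0,0,0,0.03,0,0,0,0,0,0,0.03,0,0,0,0,0,0,0.03,0,0,0,0]'

```text
time_s: 3.73
ee_pos: [0.4596, 0.1472, 0.0395]
ee_rot: [-3.1, 0.501, -0.006]
contact_force: [-0.6, -2.1, 5.7]
gripper_width: 0.0629
gripper_force: 66.0
```

Run:
```python
from h import *
st()
```

```text
t 3.7333 p [0.4596 0.1472 0.0395] yaw -18.35 zax [ 3.8e-03  4.0e-04 -1.0e+00] F [-0.6 -2.1  5.7] w 0.0629 gf 65.97325176000595 q6 -2.16
```

Request:
drive_tool --steps '[0,0,-0.3,0,0,0,0,0,0,-0.6,0,0,0,0,0,0,-1,0,0,0,0,0,0,-1,0,0,0,0]'

```text
time_s: 4.07
ee_pos: [0.4616, 0.1483, 0.144]
ee_rot: [-3.096, 0.499, -0.016]
contact_force: [0.8, 0.6, -1.6]
gripper_width: 0.0626
gripper_force: 67.8
```

Run:
```python
from h import *
st(); print(delta([.480,-.188,.14],-5.6))
```

```text
t 4.0667 p [0.4616 0.1483 0.144 ] yaw -18.33 zax [ 0.0113  0.004  -0.9999] F [ 0.8  0.6 -1.6] w 0.0626 gf 67.81540811061859 q6 -2.17
(array([1.2324, 3.1349, 0.0286]), array([-0.001 , -0.0016, -0.0354]))
```

Request:
drive_tool --steps '[0.1,0.3,0,0,0,0,0,0.2,0.6,0,0,0,0,0,0.3,0.9,0,0,0,0,0,0.4,1,0,0,0,0,0]'

```text
time_s: 4.4
ee_pos: [0.4629, 0.0348, 0.1384]
ee_rot: [3.097, -0.507, -0.001]
contact_force: [-0.4, 0.7, -1.8]
gripper_width: 0.0625
gripper_force: 67.7
```

Request:
drive_tool --steps '[0.1,0.3,0,0,0,0,0,0.2,0.6,0,0,0,0,0,0.3,0.9,0,0,0,0,0,0.4,1,0,0,0,0,0]'

```text
time_s: 4.73
ee_pos: [0.4695, -0.0731, 0.1383]
ee_rot: [3.096, -0.509, -0.001]
contact_force: [-1.0, 0.7, -1.8]
gripper_width: 0.0627
gripper_force: 67.7
```

Request:
drive_tool --steps '[0.1,0.3,0,0,0,-0.01,0,0.2,0.6,0,0,0,-0.02,0,0.3,0.8,0,0,0,-0.0355,0,0.4,1,0,0,0,-0.0355,0,0.4,1,0,0,0,-0.0355,0]'

```text
time_s: 5.15
ee_pos: [0.4782, -0.1816, 0.1385]
ee_rot: [3.132, -0.163, 0.005]
contact_force: [-0.2, -0.3, -1.9]
gripper_width: 0.0625
gripper_force: 67.6
```

Run:
```python
from h import *
c=imaging.get_calibration('wrist');print(c)
i=imaging.grab_frame('wrist');st();print(imaging.get_calibration('wrist')['origin'])
cv2.imwrite('pics/w2.png',i)
```

```text
{'fx': 325.19226210127806, 'fy': 325.19226210127806, 'cx': 279.52203911252803, 'cy': 214.89639877679045, 'origin': array([ 0.55824382, -0.18955911,  0.26340155]), 'rotation': array([-0.24150816,  0.26271027, -1.65929385])}
t 5.2 p [ 0.478  -0.1785  0.1383] yaw -5.84 zax [ 0.0023 -0.0028 -1.    ] F [-0.1  0.5 -1.7] w 0.0626 gf 67.63534873723984 q6 -1.56
[ 0.55813036 -0.18662321  0.26311293]
```

View pics/w2.png

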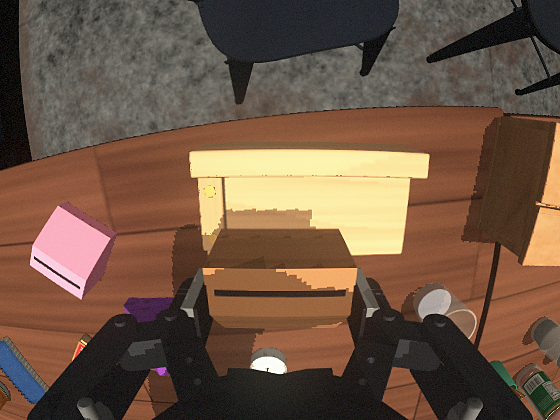

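The stand is held squarely above the jig: its back-bottom edge runs (219,229)–(341,229), top back edge row 268; the fence's front top edge is at row ~178 from (190) to (428), the stop's inner edge at column ~224; the glass stands at (440,305), clear. Measure the relative offset.

```bash
cp pics/w2.png /tmp/
python3 - <<'E'
import cv2,numpy as np
i=cv2.imread('pics/w2.png');z=np.zeros((560,780,3),np.uint8)
a=cv2.resize(i[145:285,180:370],None,fx=4,fy=4,interpolation=cv2.INTER_CUBIC);z[:560,:760]=a
cv2.imwrite('pics/w2c.png',z)
g=cv2.cvtColor(i,cv2.COLOR_BGR2GRAY).astype(int)
for c in (240,280,320,380,400): print(c,g[145:185,c])
E
```

```text
240 [ 96 105 107  98 134 200 227 232 234 233 236 234 236 237 237 236 237 239
 236 236 237 236 237 236 236 236 233 233 235 234 185 212 210 237 234 232
 232 231 232 232]
280 [100 106 113  84 184 225 231 236 237 235 236 237 236 238 238 238 238 239
 238 237 238 237 238 236 237 237 236 235 238 235 221 200 212 232 228 228
 228 228 228 228]
320 [ 97 102 107 103 153 221 231 234 237 237 236 237 237 239 239 239 240 238
 240 238 239 238 238 238 238 239 237 236 239 238 220 207 238 231 227 225
 224 225 226 226]
380 [ 95  96  95 103  97  79 193 228 233 234 236 236 236 235 234 231 230 230
 230 228 227 230 230 228 229 230 231 233 233 233 234 208 192 237 232 231
 230 229 228 227]
400 [ 89  98  94  95  99  87 101 208 229 233 234 231 230 227 230 230 231 232
 230 229 229 228 228 228 228 227 230 229 233 233 236 227 184 219 236 232
 230 229 227 225]
```

View pics/w2c.png

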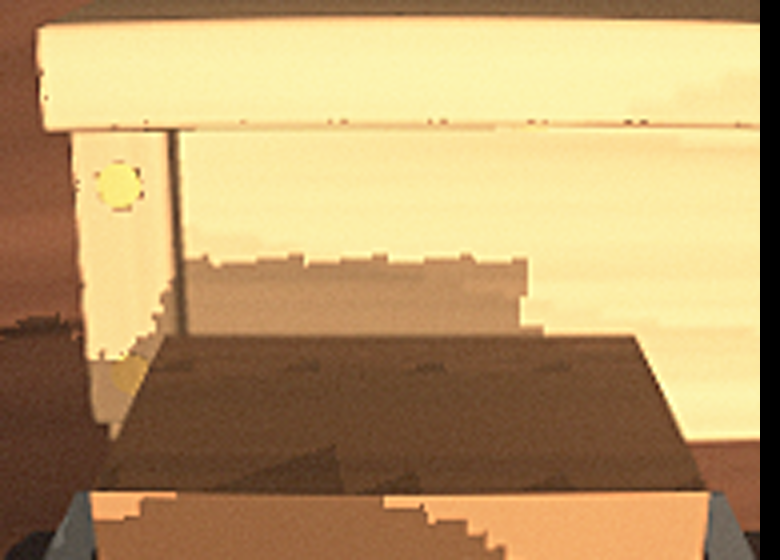

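Run:
```python
from h import *
np.set_printoptions(precision=4,suppress=True)
c=imaging.get_calibration('wrist'); print(c['origin'])
k=lambda p:(np.array(p,float)+.5)/4-.5+[180,145]
h=.0985
fe=fplane(c,[(191,175.2),(240,175.5),(320,175.9),(400,176.8),(428,177.2)],.060)
fb=fplane(c,[(240,149),(280,149),(320,149.2),(380,150.8),(400,151.6)],.060)
y=lambda a,b:np.degrees(np.arctan2(a[1]-b[1],a[0]-b[0]))-90
print('fence',fe,'yaw',y(fe[0],fe[4]),y(fb[0],fb[4]),'len',np.linalg.norm(fe[0]-fe[4]))
s1=fplane(c,k([(168,150),(176,330)]),.042);s2=fplane(c,k([(182,180),(185,330)]),.03);print('stop',s1,s2)
bo=fplane(c,k([(165,337),(633,337)]),h);to=fplane(c,k([(92,492),(708,492)]),h+.046)
for P in(bo,to):print('stand',P,np.linalg.norm(P[0]-P[1]),y(P[0],P[1]))
yaw=np.radians(-5.6);X=np.array([np.cos(yaw),np.sin(yaw)]);Y=np.array([-X[1],X[0]])
print('jig: fence x',fe[:,:2]@X,'back',fb[:,:2]@X,'stop y',s1[:,:2]@Y,s2[:,:2]@Y,'fence ends',fe[[0,4],:2]@Y)
print('stand back x',bo[:,:2]@X,to[:,:2]@X,'y',bo[:,:2]@Y,to[:,:2]@Y)
print('top-cam jig: fence', np.array([.480,-.203])@X+.035,'stop',np.array([.480,-.203])@Y+.062)
st()
```

```text
[ 0.5581 -0.1866  0.2631]
fence [[ 0.5245 -0.1255  0.06  ]
 [ 0.5205 -0.1576  0.06  ]
 [ 0.5151 -0.2084  0.06  ]
 [ 0.51   -0.2626  0.06  ]
 [ 0.5083 -0.2837  0.06  ]] yaw -5.846655058336864 -5.7656787973361645 len 0.15902172973735695
stop [[ 0.5139 -0.1414  0.042 ]
 [ 0.4804 -0.1378  0.042 ]] [[ 0.5055 -0.1408  0.03  ]
 [ 0.4761 -0.1369  0.03  ]]
stand [[ 0.4994 -0.1486  0.0985]
 [ 0.4929 -0.2122  0.0985]] 0.06399053958401535 -5.8175683531308096
stand [[ 0.4994 -0.1485  0.1445]
 [ 0.4929 -0.2125  0.1445]] 0.0643495474644677 -5.827657306657258
jig: fence x [0.5342 0.5334 0.5329 0.5332 0.5335] back [0.5504 0.5501 0.5501 0.5501 0.5501] stop y [-0.0906 -0.0902] [-0.0908 -0.0898] fence ends [-0.0737 -0.2327]
stand back x [0.5115 0.5113] [0.5116 0.5113] y [-0.0991 -0.1631] [-0.099  -0.1634]
top-cam jig: fence 0.5325184806423863 stop -0.09319137031192001
t 5.2 p [ 0.478  -0.1785  0.1383] yaw -5.84 zax [ 0.0023 -0.0028 -1.    ] F [-0.1  0.5 -1.7] w 0.0626 gf 67.63534873723984 q6 -1.56
```

Request:
drive_tool --steps '[0.1,-0.02,0.2,0,0,0,0,0.17,-0.04,0.4,0,0,0,0,0.17,-0.04,0.54,0,0,0,0,0.17,-0.04,0.54,0,0,0,0,0.17,-0.04,0.54,0,0,0,0]'

```text
time_s: 5.62
ee_pos: [0.4947, -0.1716, 0.0835]
ee_rot: [-3.138, 0.149, 0.002]
contact_force: [0.2, -0.3, -1.0]
gripper_width: 0.0627
gripper_force: 68.0
```

Run:
```python
from h import *
c=imaging.get_calibration('wrist');print(c['origin'],c['rotation'])
i=imaging.grab_frame('wrist');st();print(imaging.get_calibration('wrist')['origin'])
cv2.imwrite('pics/w3.png',i)
z=cv2.resize(i[140:280,180:370],None,fx=4,fy=4,interpolation=cv2.INTER_CUBIC)
cv2.imwrite('pics/w3c.png',z)
```

```text
[ 0.57538915 -0.17947869  0.20802923] [-0.24210089  0.26916434 -1.64887244]
t 5.6667 p [ 0.4949 -0.1719  0.084 ] yaw -5.46 zax [-5.e-04  1.e-04 -1.e+00] F [ 0.3  0.8 -0.9] w 0.0625 gf 68.0469211935997 q6 -1.58
[ 0.5754602  -0.17978331  0.20856976]
```

View pics/w3c.png

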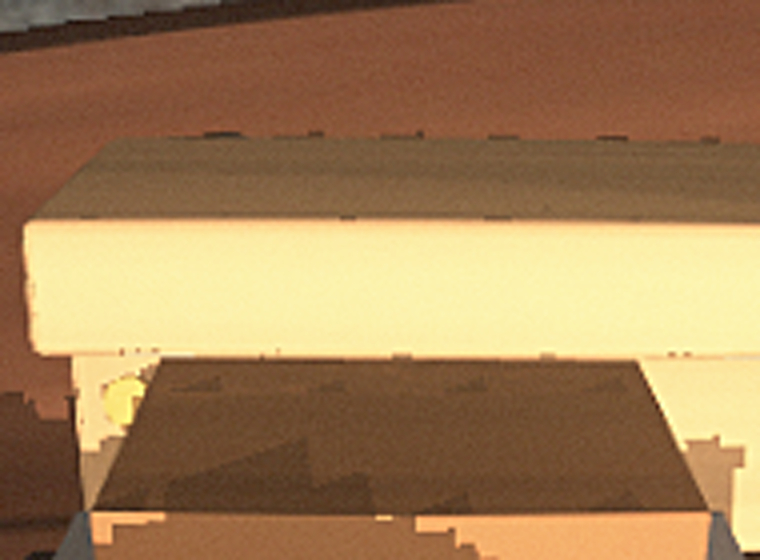

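The stand is 14 mm above the bed, with its back just inside the fence line; fence's left end at crop (33,350).

Run:
```python
from h import *
np.set_printoptions(precision=4,suppress=True)
c=imaging.get_calibration('wrist')
k=lambda p:(np.array(p,float)+.5)/4-.5+[180,140]
yaw=np.radians(-5.75);X=np.array([np.cos(yaw),np.sin(yaw)]);Y=np.array([-X[1],X[0]])
y=lambda a,b:np.degrees(np.arctan2(a[1]-b[1],a[0]-b[0]))-90
fe=fplane(c,k([(35,353),(760,357)]),.06);fb=fplane(c,k([(30,219),(760,222)]),.06);sl=fplane(c,k([(74,365),(80,430)]),.042)
z=sensors.get_obs()['ee_pos'][2]-.0398+.046
to=fplane(c,k([(91,513),(709,513)]),z)
print('fence',fe[:,:2]@X,fb[:,:2]@X-.018,'stop',fe[0,:2]@Y-.018,fb[0,:2]@Y-.018,sl[:,:2]@Y-.018)
print('stand',z,to[:,:2]@X,to[:,:2]@Y,'len',np.linalg.norm(to[0]-to[1]),'yaws',y(*fe),y(*fb),y(*to))
```

```text
fence [0.534  0.5341] [0.5334 0.5335] stop -0.09356466199467599 -0.09436663189773777 [-0.0936 -0.0937]
stand 0.0901832466156453 [0.5277 0.5281] [-0.0891 -0.1537] len 0.06456818389414044 yaws -5.7209150078668785 -5.648943994565343 -5.3737996979212
```

Request:
drive_tool --steps '[0.03,0.065,0,0,0,0.001,0,0.03,0.065,0,0,0,0.001,0,0.03,0.065,0,0,0,0.001,0,0.03,0.065,0,0,0,0.001,0,0.03,0.065,0,0,0,0.001,0]'

```text
time_s: 6.08
ee_pos: [0.4977, -0.1793, 0.0836]
ee_rot: [3.137, -0.161, 0.001]
contact_force: [-0.3, -0.4, -2.2]
gripper_width: 0.0629
gripper_force: 68.1
```

Run:
```python
from h import *
print(imaging.get_calibration('wrist')['origin'])
i=imaging.grab_frame('wrist');st();print(imaging.get_calibration('wrist')['origin'])
cv2.imwrite('pics/w4.png',i)
z=cv2.resize(i[140:280,180:370],None,fx=4,fy=4,interpolation=cv2.INTER_CUBIC)
cv2.imwrite('pics/w4c.png',z)
```

```text
[ 0.57802852 -0.18781779  0.20823713]
t 6.1333 p [ 0.4977 -0.1792  0.0835] yaw -5.87 zax [ 2.e-04  1.e-04 -1.e+00] F [ 0.9 -0.5 -2. ] w 0.0625 gf 68.05619046092033 q6 -1.58
[ 0.57802454 -0.18772926  0.20812279]
```

View pics/w4c.png

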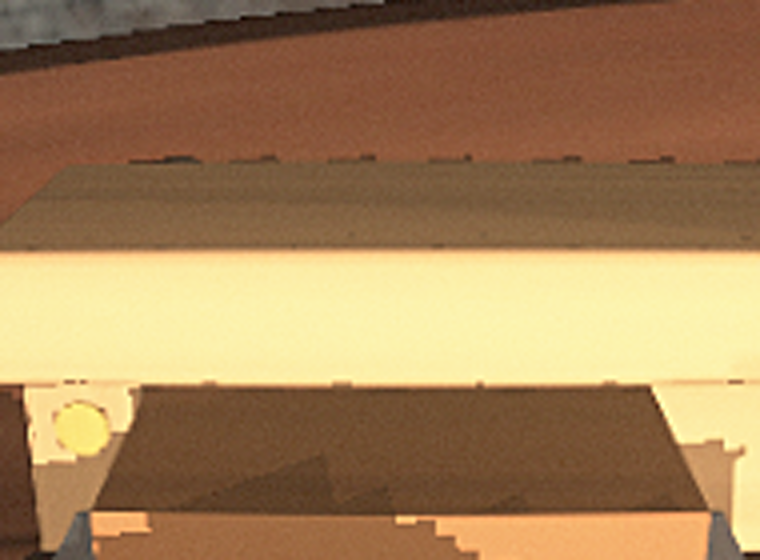

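Run:
```python
from h import *
np.set_printoptions(precision=4,suppress=True)
c=imaging.get_calibration('wrist')
k=lambda p:(np.array(p,float)+.5)/4-.5+[180,140]
yaw=np.radians(-5.75);X=np.array([np.cos(yaw),np.sin(yaw)]);Y=np.array([-X[1],X[0]])
y=lambda a,b:np.degrees(np.arctan2(a[1]-b[1],a[0]-b[0]))-90
fe=fplane(c,k([(20,383),(740,384)]),.06);fb=fplane(c,k([(20,250),(760,250)]),.06);sl=fplane(c,k([(25,395),(34,480)]),.042)
z=sensors.get_obs()['ee_pos'][2]-.0398+.046
to=fplane(c,k([(91,513),(709,513)]),z)
print('fence',fe[:,:2]@X,fb[:,:2]@X-.018,'stop',sl[:,:2]@Y-.018)
print('stand',z,to[:,:2]@X,to[:,:2]@Y,'len',np.linalg.norm(to[0]-to[1]),'yaws',y(*fe),y(*fb),y(*to))
```

```text
fence [0.5339 0.5338] [0.5334 0.5333] stop [-0.0932 -0.0931]
stand 0.08968780016465303 [0.5313 0.5313] [-0.0963 -0.1609] len 0.06457095599657729 yaws -5.836078174469165 -5.814262387294136 -5.781365167701338
```

Request:
drive_tool --steps '[0,0,0.06,0,0,0,0,0,0,0.12,0,0,0,0,0,0,0.12,0,0,0,0,0,0,0.13,0,0,0,0,0,0,0.13,0,0,0,0]'

```text
time_s: 6.55
ee_pos: [0.4974, -0.1792, 0.0699]
ee_rot: [-3.137, 0.161, 0.001]
contact_force: [-0.8, 0.4, -1.7]
gripper_width: 0.063
gripper_force: 68.0
```

Request:
drive_tool --steps '[0,0,0.01,0,0,0,0,0,0,0.015,0,0,0,0,0,0,0.015,0,0,0,0,0,0,0.015,0,0,0,0]'

```text
time_s: 6.88
ee_pos: [0.4977, -0.1793, 0.0694]
ee_rot: [3.137, -0.161, 0.001]
contact_force: [-1.6, 0.2, 6.2]
gripper_width: 0.0629
gripper_force: 68.8
```

Request:
drive_tool --steps '[0,-0.02,-0.007,0,0,0,0,0,-0.03,-0.007,0,0,0,0,0,-0.03,-0.007,0,0,0,0]'

```text
time_s: 7.13
ee_pos: [0.4982, -0.1759, 0.0695]
ee_rot: [-3.137, 0.16, -0.0]
contact_force: [0.2, 0.9, 0.8]
gripper_width: 0.0629
gripper_force: 68.3
```

Request:
drive_tool --steps '[0,-0.01,0,0,0,0,0,0,-0.01,0,0,0,0,0,0,-0.01,0,0,0,0,0]'

```text
time_s: 7.38
ee_pos: [0.4982, -0.1757, 0.0694]
ee_rot: [3.137, -0.161, 0.0]
contact_force: [0.9, -1.3, -0.1]
gripper_width: 0.0628
gripper_force: 68.2
```

Request:
drive_tool --steps '[0,-0.015,0,0,0,0,0,0,-0.015,0,0,0,0,0,0,-0.015,0,0,0,0,0]'

```text
time_s: 7.63
ee_pos: [0.4981, -0.1756, 0.0695]
ee_rot: [3.135, -0.163, 0.001]
contact_force: [-0.1, -5.3, -2.1]
gripper_width: 0.0626
gripper_force: 68.1
```

Request:
drive_tool --steps '[0.02,0,0,0,0,0,0,0.03,0,0,0,0,0,0,0.03,0,0,0,0,0,0]'

```text
time_s: 7.88
ee_pos: [0.4984, -0.1756, 0.0694]
ee_rot: [3.136, -0.163, -0.008]
contact_force: [-4.0, -4.7, 2.8]
gripper_width: 0.063
gripper_force: 68.7
```

Request:
drive_tool --steps '[0.02,0,0,0,0,0,0,0.02,0,0,0,0,0,0,0.02,0,0,0,0,0,0]'

```text
time_s: 8.13
ee_pos: [0.4987, -0.1756, 0.0695]
ee_rot: [3.136, -0.163, -0.013]
contact_force: [-6.4, -3.0, 5.6]
gripper_width: 0.0629
gripper_force: 69.0
```

Run:
```python
from h import *
i=imaging.grab_frame('wrist');st();print(imaging.get_calibration('wrist'))
cv2.imwrite('pics/w5.png',i)
z=cv2.resize(i[140:280,180:370],None,fx=4,fy=4,interpolation=cv2.INTER_CUBIC)
cv2.imwrite('pics/w5c.png',z)
```

```text
t 8.1833 p [ 0.4987 -0.1756  0.0695] yaw -5.95 zax [-0.0085 -0.0013 -1.    ] F [-6.8 -4.1  5.4] w 0.0624 gf 68.94799053668976 q6 -1.59
{'fx': 325.19226210127806, 'fy': 325.19226210127806, 'cx': 279.52203911252803, 'cy': 214.89639877679045, 'origin': array([ 0.58017349, -0.18407623,  0.19340784]), 'rotation': array([-0.24839095,  0.2746322 , -1.65735228])}
```

View pics/w5c.png

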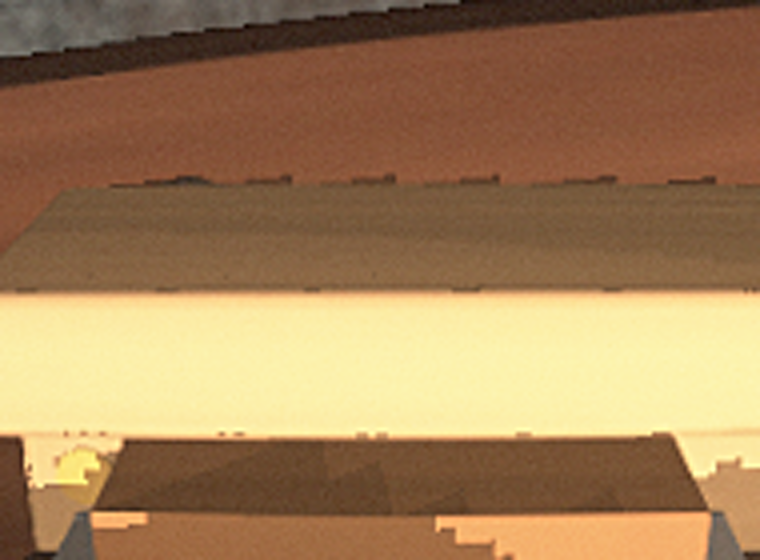

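Run:
```python
from h import *
np.set_printoptions(precision=4,suppress=True)
c=imaging.get_calibration('wrist')
k=lambda p:(np.array(p,float)+.5)/4-.5+[180,140]
yaw=np.radians(-5.75);X=np.array([np.cos(yaw),np.sin(yaw)]);Y=np.array([-X[1],X[0]])
y=lambda a,b:np.degrees(np.arctan2(a[1]-b[1],a[0]-b[0]))-90
fe=fplane(c,k([(50,436),(740,436)]),.06);fb=fplane(c,k([(20,292),(760,292)]),.06);sl=fplane(c,k([(23,450),(34,520)]),.042)
for z in(.0745,.076,.0775):
    to=fplane(c,k([(91,513),(709,513)]),z)
    print('stand',z,to[:,:2]@X,to[:,:2]@Y,'len',np.linalg.norm(to[0]-to[1]),'yaw',y(*to))
print('fence',fe[:,:2]@X,fb[:,:2]@X-.018,'stop',sl[:,:2]@Y-.018,y(*fe),y(*fb))
```

```text
stand 0.0745 [0.5316 0.5314] [-0.0924 -0.1575] len 0.0651241480289784 yaw -5.926910252968
stand 0.076 [0.5324 0.5322] [-0.0928 -0.1571] len 0.06430261918292754 yaw -5.926910252968128
stand 0.0775 [0.5332 0.533 ] [-0.0932 -0.1567] len 0.06348109033687667 yaw -5.926910252968057
fence [0.5338 0.5336] [0.5334 0.5331] stop [-0.093  -0.0933] -5.906635409624997 -5.921105162347445
```

Request:
drive_tool --steps '[-0.03,0.01,0,0,0,0,0,-0.03,0.01,0,0,0,0,0,-0.03,0.01,0,0,0,0,0]'

```text
time_s: 8.43
ee_pos: [0.4985, -0.1757, 0.0695]
ee_rot: [3.137, -0.162, -0.005]
contact_force: [-3.9, -3.9, 2.3]
gripper_width: 0.0627
gripper_force: 68.6
```

Request:
drive_tool --steps '[0,0,0,0,0,0,1,0,0,0,0,0,0,1,0,0,0,0,0,0,1,0,0,0,0,0,0,1,0,0,0,0,0,0,1]'

```text
time_s: 8.85
ee_pos: [0.5007, -0.1744, 0.0695]
ee_rot: [-3.137, 0.16, -0.001]
contact_force: [-0.4, -0.3, 0.2]
gripper_width: 0.0851
gripper_force: 0.0
```

Run:
```python
from h import *
st()
```

```text
t 8.85 p [ 0.5007 -0.1744  0.0695] yaw -5.83 zax [ 9.e-04  5.e-04 -1.e+00] F [-0.4 -0.3  0.2] w 0.0851 gf 0.0 q6 -1.59
```

Request:
drive_tool --steps '[0,0,-0.3,0,0,0,1,0,0,-0.6,0,0,0,1,0,0,-0.6,0,0,0,1]'

```text
time_s: 9.1
ee_pos: [0.503, -0.1756, 0.1336]
ee_rot: [3.136, -0.161, 0.012]
contact_force: [0.7, 0.6, 0.3]
gripper_width: 0.0855
gripper_force: 0.0
```

Request:
drive_tool --steps '[-0.35,0.013,0,0,0,0,0,-0.35,0.013,0,0,0,0,0,-0.35,0.013,0,0,0,0,0,-0.35,0.013,0,0,0,0,0,-0.35,0.013,0,0,0,0,0]'

```text
time_s: 9.52
ee_pos: [0.4665, -0.1727, 0.1295]
ee_rot: [3.137, -0.16, 0.003]
contact_force: [-0.1, 0.4, 0.3]
gripper_width: 0.0259
gripper_force: 0.0
```

Request:
drive_tool --steps '[0,0,0,0,0,0,0,0,0,0,0,0,0,0,0,0,0,0,0,0,0,0,0,0,0,0,0,0,0,0,0,0,0,0,0]'

```text
time_s: 9.93
ee_pos: [0.4653, -0.1727, 0.1294]
ee_rot: [3.137, -0.161, 0.0]
contact_force: [0.1, -0.5, -0.0]
gripper_width: -0.0
gripper_force: 0.0
```

Run:
```python
from h import *
i=imaging.grab_frame('wrist');st();print(imaging.get_calibration('wrist'))
cv2.imwrite('pics/w6.png',i)
```

```text
t 9.9833 p [ 0.4653 -0.1728  0.1295] yaw -5.87 zax [ 1.e-04 -1.e-04 -1.e+00] F [-0.6  0.4 -0.2] w 0.0002 gf 0.0 q6 -1.57
{'fx': 325.19226210127806, 'fy': 325.19226210127806, 'cx': 279.52203911252803, 'cy': 214.89639877679045, 'origin': array([ 0.54564141, -0.18120909,  0.25407336]), 'rotation': array([-0.24050405,  0.26893746, -1.65643925])}
```

View pics/w6.png

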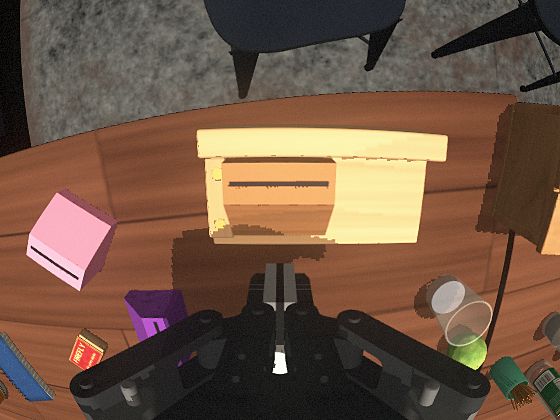

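Stand sits flush in the jig: top back edge (222,158)–(336,161) right against the fence, left end at the stop (col 222); closed fingertips at (280,265); the glass still stands at (455,310). Quantify the finger alignment.

Run:
```python
from h import *
np.set_printoptions(precision=4,suppress=True)
c=imaging.get_calibration('wrist');o=sensors.get_obs()
yaw=np.radians(-5.8);X=np.array([np.cos(yaw),np.sin(yaw)]);Y=np.array([-X[1],X[0]])
to=fplane(c,[(222,158),(336,160.5)],.076);fb=fplane(c,[(200,130),(446,137)],.06);gr=fplane(c,[(229,184),(328,184)],.076)
gg=cv2.cvtColor(cv2.imread('pics/w6.png'),cv2.COLOR_BGR2GRAY).astype(int);print(gg[150:170,230],gg[150:170,280],gg[150:170,325])
for n,P in(('to',to),('fenceback',fb),('groove',gr)):print(n,P[:,:2]@X,P[:,:2]@Y)
print('tcp',o['ee_pos'][:2]@X,o['ee_pos'][:2]@Y)
```

```text
[233 235 233 234 235 230 210 156  96  85  88  77  88 190 199 196 193 196
 191 194] [236 236 235 237 235 226 192  73  90  88  88  81 121 204 200 192 198 197
 198 200] [238 238 237 238 237 232 209 149 100  91  89  84  99 199 199 197 195 195
 198 197]
to [0.5354 0.534 ] [-0.0928 -0.1563]
fenceback [0.5507 0.5499] [-0.0769 -0.2326]
groove [0.5205 0.5204] [-0.0963 -0.1522]
tcp 0.48032871363269714 -0.1248696684695073
```

Request:
drive_tool --steps '[0,0,0.2,0,0,0,0,0,0,0.4,0,0,0,0,0,0,0.48,0,0,0,0,0,0,0.48,0,0,0,0,0,0,0.48,0,0,0,0]'

```text
time_s: 10.4
ee_pos: [0.465, -0.1727, 0.0815]
ee_rot: [-3.137, 0.161, 0.001]
contact_force: [-0.4, -0.9, 0.4]
gripper_width: 0.0
gripper_force: 0.0
```

Request:
drive_tool --steps '[0,0,0.02,0,0,0,0,0.01,0,0.03,0,0,0,0,0.02,0,0.04,0,0,0,0,0.02,0,0.04,0,0,0,0]'

```text
time_s: 10.73
ee_pos: [0.4677, -0.1731, 0.0778]
ee_rot: [3.137, -0.161, 0.002]
contact_force: [0.9, 0.8, -0.1]
gripper_width: 0.0002
gripper_force: 0.0
```

Request:
drive_tool --steps '[0.01,0,0.01,0,0,0,0,0.02,0,0.02,0,0,0,0,0.02,0,0.02,0,0,0,0]'

```text
time_s: 10.98
ee_pos: [0.4681, -0.1732, 0.0768]
ee_rot: [3.137, -0.161, -0.002]
contact_force: [-3.4, 0.8, 15.8]
gripper_width: 0.0003
gripper_force: 6.9
```

Request:
drive_tool --steps '[0.01,0,0.01,0,0,0,0,0.02,0,0.02,0,0,0,0,0.02,0,0.02,0,0,0,0]'

```text
time_s: 11.23
ee_pos: [0.4682, -0.1732, 0.0765]
ee_rot: [3.137, -0.161, -0.006]
contact_force: [-10.0, 2.6, 38.2]
gripper_width: -0.0002
gripper_force: 16.8
```

Request:
drive_tool --steps '[0.01,0,-0.015,0,0,0,0,0.015,0,-0.02,0,0,0,0,0.015,0,-0.02,0,0,0,0]'

```text
time_s: 11.48
ee_pos: [0.4687, -0.1733, 0.0768]
ee_rot: [3.137, -0.162, -0.011]
contact_force: [-8.4, 1.2, 20.3]
gripper_width: 0.0002
gripper_force: 10.2
```

Request:
drive_tool --steps '[0.015,0,-0.002,0,0,0,0,0.025,0,-0.003,0,0,0,0,0.025,0,-0.003,0,0,0,0]'

```text
time_s: 11.73
ee_pos: [0.4688, -0.1733, 0.0769]
ee_rot: [-3.137, 0.162, 0.019]
contact_force: [-10.3, 3.2, 21.0]
gripper_width: 0.0
gripper_force: 11.7
```

Request:
drive_tool --steps '[0.015,-0.008,-0.002,0,0,0,0,0.03,-0.012,-0.004,0,0,0,0,0.03,-0.012,-0.004,0,0,0,0,0.03,-0.012,-0.004,0,0,0,0,0.03,-0.012,-0.004,0,0,0,0]'

```text
time_s: 12.15
ee_pos: [0.4691, -0.1732, 0.0769]
ee_rot: [3.137, -0.165, -0.027]
contact_force: [-14.7, 1.3, 21.9]
gripper_width: -0.0001
gripper_force: 12.8
```

Run:
```python
from h import *
i=imaging.grab_frame('wrist');cv2.imwrite('pics/w7.png',i);t=imaging.grab_frame('top');cv2.imwrite('pics/t7.png',t);st();c=imaging.get_calibration('wrist')
for col in(200,230,280,325,345):print(col,cv2.cvtColor(i,cv2.COLOR_BGR2GRAY)[150:215,col].tolist())
```

```text
t 12.25 p [ 0.4691 -0.1732  0.0769] yaw -6.0 zax [-1.720e-02  3.000e-04 -9.999e-01] F [-15.1   0.7  20.8] w 0.0001 gf 12.842718679457903 q6 -1.59
200 [231, 231, 229, 231, 233, 235, 234, 233, 233, 234, 234, 234, 234, 234, 230, 234, 233, 233, 234, 232, 236, 235, 232, 232, 230, 231, 230, 229, 230, 232, 225, 208, 162, 226, 225, 224, 222, 225, 230, 230, 227, 97, 75, 146, 195, 190, 189, 187, 184, 188, 184, 186, 187, 184, 184, 184, 183, 185, 189, 185, 180, 181, 187, 190, 194]
230 [231, 234, 232, 234, 234, 235, 234, 234, 234, 234, 235, 236, 236, 235, 236, 235, 236, 235, 236, 236, 234, 234, 235, 233, 232, 233, 231, 230, 235, 231, 222, 197, 74, 90, 86, 92, 89, 92, 84, 86, 87, 84, 124, 185, 193, 193, 189, 190, 190, 191, 189, 188, 189, 188, 186, 189, 189, 188, 188, 190, 189, 187, 189, 187, 189]
280 [234, 234, 233, 235, 234, 236, 234, 235, 235, 235, 236, 236, 235, 236, 236, 236, 237, 236, 235, 237, 235, 236, 233, 234, 233, 231, 232, 234, 233, 226, 219, 170, 75, 90, 90, 94, 93, 90, 87, 86, 92, 80, 172, 200, 197, 191, 192, 188, 190, 192, 191, 189, 195, 188, 194, 189, 192, 191, 191, 192, 192, 191, 192, 187, 189]
325 [233, 234, 234, 236, 237, 234, 236, 235, 235, 235, 238, 236, 237, 237, 237, 238, 237, 238, 236, 237, 237, 236, 234, 235, 236, 234, 234, 234, 237, 228, 219, 196, 72, 91, 93, 89, 92, 86, 89, 87, 90, 82, 157, 200, 193, 193, 193, 193, 190, 194, 191, 190, 192, 192, 194, 190, 190, 194, 192, 193, 195, 191, 190, 191, 190]
345 [233, 236, 233, 236, 234, 235, 235, 236, 236, 237, 237, 234, 236, 236, 237, 237, 236, 237, 237, 237, 238, 236, 237, 236, 234, 234, 236, 236, 239, 239, 129, 214, 75, 90, 91, 88, 93, 92, 89, 90, 92, 87, 141, 201, 193, 192, 193, 190, 192, 192, 192, 193, 189, 192, 189, 194, 189, 189, 189, 193, 190, 191, 190, 190, 191]
```

Run:
```python
from h import *
np.set_printoptions(precision=4,suppress=True)
c=imaging.get_calibration('wrist');i=cv2.imread('pics/w7.png')
yaw=np.radians(-5.8);X=np.array([np.cos(yaw),np.sin(yaw)]);Y=np.array([-X[1],X[0]])
g=cv2.cvtColor(i,cv2.COLOR_BGR2GRAY)
print(g[197,175:235].tolist(),g[197,325:375].tolist())
a=fplane(c,[(230,192),(345,192)],.076);f=fplane(c,[(230,181.3),(345,181)],.06)
print(a[:,:2]@X,f[:,:2]@X)
for px,z in(((197,197),.076),((350,197),.076),((190,186),.042)):print(px,fplane(c,[px],z)[:,:2]@Y)
```

```text
[95, 97, 96, 95, 93, 97, 95, 83, 228, 215, 229, 221, 220, 220, 224, 180, 202, 227, 225, 226, 223, 223, 227, 217, 185, 187, 188, 191, 187, 187, 188, 187, 188, 187, 187, 190, 192, 188, 189, 188, 187, 187, 190, 189, 189, 191, 188, 189, 188, 188, 189, 190, 187, 188, 190, 190, 191, 191, 189, 191] [193, 191, 194, 194, 191, 191, 192, 189, 193, 195, 192, 191, 188, 191, 191, 194, 191, 190, 193, 195, 190, 193, 194, 193, 191, 191, 194, 189, 192, 193, 191, 192, 211, 227, 229, 227, 229, 227, 231, 228, 229, 229, 228, 228, 227, 227, 228, 229, 229, 228]
[0.5333 0.5332] [0.5339 0.534 ]
(197, 197) [-0.0916]
(350, 197) [-0.1535]
(190, 186) [-0.0791]
```

Request:
drive_tool --steps '[0.01,0,-0.002,0,0,0,0,0.015,0,-0.004,0,0,0,0,0.015,0,-0.004,0,0,0,0,0.015,0,-0.004,0,0,0,0,0.015,0,-0.004,0,0,0,0]'

```text
time_s: 12.67
ee_pos: [0.4692, -0.1732, 0.077]
ee_rot: [3.137, -0.165, -0.032]
contact_force: [-16.4, 1.0, 20.9]
gripper_width: -0.0001
gripper_force: 12.9
```

Steady push of about 16 N back and 21 N down, centred. Handing in.

```bash
python3 -c "
from workcell import manip
print(manip.finish_job())"
```

```text
the job is handed in; nothing more can be done
None
```

The job is handed in: the wooden number stand was placed and released on the jig bed, against the fence and stop to within about 1–2 mm (my measuring accuracy), and the closed fingers were still holding it with about 21 N down and 16 N back at about 12.7 s; the shot glass was not touched.

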